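# Press a headed bush into an eccentric flange housing

### The job

Fit the headed yellow bronze bush into the bore of the blue flange housing: start its foot in the bore, then press it straight in until the underside of its head sits flush on the steel face, finish with a firm push of about 20 N, and let go. The bore is off-centre and the fit is tight, so feel your way in and never push on the housing with more than 40 N; leave the red spray can, the oil filter and the tape measure where they stand.

Things in the scene. Friction and masses are not known exactly. Their poses are not given: they have to be found in the camera images.
- bush: Headed yellow bronze bush, about 200 g, standing foot down on the bench, 36 mm high: round foot 28 mm in diameter, 22 mm long, its lowest 5 mm tapering to 24.4 mm; above it a round head 40 mm in diameter and 14 mm high, to be gripped across its sides. The hole in its top is 12 mm wide. Origin: centre of the foot's underside; z along its axis towards the head.
- bush_shoulder (a point): The bush's shoulder: centre of the underside of its head, 22 mm above the foot's underside.
- housing: Blue flange housing, screwed to the bench: base plate 104 x 104 x 12 mm, four bolt heads near its corners (to z = 20 mm), round boss 76 mm in diameter, its top 36 mm above the bench. Set in the boss, level with its top, a steel disc 60 mm in diameter, clamped so that it does not turn, with a vertical bore 29.2 mm wide and 24 mm deep. Origin: centre of the base's underside; z up.
- housing_face (a point): Centre of boss and steel disc at face height, 36 mm above the bench. NOT the bore: its centre lies 4 mm from here, in any direction, new at each start (to be seen or felt; not read). From 8 mm below the face four sprung rubber strips grip the foot: pushing the bush on takes about 5 to 18 N and it stays where left. Disc and bore are oiled (friction about 0.3).
- spray_b: Bystander: spray can, red and silver with a black cap, 54 mm in diameter, 180 mm high. Origin: centre of its underside.
- oil_filter_0: Bystander: blue round oil filter, 67 mm in diameter, 92 mm high. Origin: centre of its underside.
- tape_measure: Bystander: yellow and black tape measure, 32 x 96 x 60 mm. Origin: centre of its underside.
There are look-alikes about, which are no part of the job. There is more than one size of the housing; the one meant has the size given above.

How it is judged (in metres and radians):
On the way, in this order (a step that is already met when the one before it is completed fails the run):
1. the foot of the bush has entered the bore by 4 mm or more (z of bush_shoulder in the frame of housing_face below 0.018 m and horizontal distance between bush_shoulder and housing_face below 0.009 m and angle between bush's own z axis and vertical below 0.15 rad), for 0.1 s.
2. with its shoulder on the steel face, the bush is pushed home with 16 N or more for 0.2 s (z of bush_shoulder in the frame of housing_face below 0.0015 m and contact force between bush and housing above 16 N), for 0.2 s.
At the end, for the whole second after the job is handed in: The bush stands upright (within 0.05 rad) in the housing's bore, its shoulder within 1.5 mm of the steel face and its axis within 9 mm of the housing's centre, at rest and released (z of bush_shoulder in the frame of housing_face below 0.0015 m and horizontal distance between bush_shoulder and housing_face below 0.009 m and angle between bush's own z axis and vertical below 0.05 rad and linear speed of bush below 0.02 m/s); the robot touches nothing.
It fails at once if the bush is pressed against the housing with more than 40 N (48 N with the squeeze of the strips, about 8 N, counted in) (contact force between bush and housing above 48 N).
It fails at once if the gripper pushes on the housing with more than 40 N (contact force between the arm and housing above 40 N).
It fails at once if the spray can is moved by 3 cm or more (distance of spray_b from where it was at the start of the episode above 0.03 m).
It fails at once if the oil filter is moved by 3 cm or more (distance of oil_filter_0 from where it was at the start of the episode above 0.03 m).
It fails at once if the tape measure is moved by 3 cm or more (distance of tape_measure from where it was at the start of the episode above 0.03 m).
It also fails if it takes over 64 s, if anything falls off the work surface, if the arm or the gripper's body presses on something with over 40 N, if the wrist force passes 120 N, or if a joint passes its speed limit or range.

### The arm

A 7-joint arm with a two-finger parallel gripper is mounted at the origin on a cart in front of the work surface, level with it; the furniture and walls round the work are solid. World frame = base frame: x ahead of the robot, y to its left, z up, the work surface at z = 0. Lengths are in m, angles in degrees, forces in N, time in s.
With the tool pointing down it reaches from about 0.425 to 0.925 m from the base axis. Payload 6.8 kg.
Tool frame: the origin (TCP) lies on the centre line of the jaws, within the pads' length; the fingertips stand 11 mm ahead of it and the grasp point (between the pads) lies 8 mm behind it (manip.tip_extent is the distance from the TCP to the fingertips, in m); z points along the fingers, y is the line along which they close (so a half turn about z gives the same grasp; the last joint's range is limited). The gripper opens to 85 mm and grips with 20 to 120 N. Pads are 22 mm wide; open, the fingers measure 114 mm over their backs; the gripper's body (76 mm by 85 mm) begins 54 mm behind the grasp point. The pads swing forward as they close: fully open they stand 13 mm farther back than shut.
Start: joints at [-82.34, 27.33, 1.283, 89.118, -0.659, 63.558, -4.761], TCP at [0.162, 0.655, 0.242] pointing down, gripper open.
Joint ranges: [-169.35, 169.35], [-19.33, 120.38], [-80.79, 83.38], [13.8, 139.57], [-78.32, 258.32], [9.67, 109.79], [-169.56, 169.56]. Speed limits (degrees/s): [136.94, 136.94, 180, 180, 180, 180, 180].

### API

Orientations are given as a 3x3 rotation matrix whose columns are the frame's x, y, z axes.
In Python, from rig import manip gives the robot as it stands. Calls block until the motion is done:
- manip.reach(position, orientation): joint-space move of the TCP to a pose.
- manip.move_l(position, frame=None, velocity=0.15): straight line of the TCP; frame=None keeps the orientation; velocity is the mean speed in m/s.
- manip.move_j(angles): joint-space move.
- manip.gripper_to(opening, grip_force=None): opening from 0.0 (shut) to 1.0 (fully open); grip_force is the grip in N (None keeps the last); returns when the fingers have stopped.
- manip.hold(seconds).
- manip.solve_ik(position, orientation): joint angles nearest the present ones, or None.
- manip.observe(): the state.
- manip.read_camera(name): name is "scene" or "top" or "wrist"; returns the picture (384x512x3 uint8, red, green, blue); there is no depth.
- manip.camera_params(name): a dict with "fx", "fy", "cx", "cy" (pixels), "dist_coeffs" ([k1, k2, p1, p2, k3] as OpenCV has them; the pictures are not rectified), "eye" and "rotation" of the camera in the world. Camera axes: x right, y up, looking along -z (the intrinsics and any distortion apply to the point x, -y, -z); pixel columns grow to the right and rows downward; lengths in m; the calibration is good to about 2 mm. A picture is of the moment at which its call begins: read the wrist's pose just before it. camera_params takes no time and is no camera call; for the wrist camera it gives the pose at the moment of the call.
A pose or a line that the arm cannot do raises manip.Unreachable and nothing moves.
- manip.hand_in(): hands the job in; it is judged then, once.
The state is a dict: "clock": time; "qpos": joint angles; "joint_velocities": joint speeds; "joint_efforts": joint torques, N m; "tool_pos": TCP position; "eef_rot": TCP orientation; "wrist_force": force on the tool from outside, world axes, zero at the start; "ft_torque": the same for the moment, N m; "width": opening from 0.0 (shut) to 1.0 (fully open); "grip_force": force on a finger pad.
Only numpy, scipy, OpenCV 4.12 (cv2) and the standard library are available. Lean on these libraries where they do the work, as an engineer would, in place of code of your own. Each camera call takes 0.05 s, during which the arm holds its last target. There are 200 camera calls.

## Working session

There is one attempt and no reset: what is moved stays moved. The work goes in short steps, each a Python script; the robot and the scene stay as the last script left them, time stands still between calls to the robot, and variables do not carry over. Pictures are saved under pics/ and viewed, at most 10 in all, crops included, and the job is handed in when it is done.

```bash
ls; mkdir -p pics; python3 - <<'E'
from rig import manip
import cv2,numpy as np
ims=[]
for n in("scene","top","wrist"):
    p=manip.camera_params(n);print(n,{k:np.round(v,4).tolist() for k,v in p.items()})
    im=manip.read_camera(n);cv2.imwrite(f"pics/{n}0.png",im[:,:,::-1]);ims.append(im)
s=manip.observe();print(s["clock"],s["tool_pos"],s["wrist_force"],s["width"])
E
```

```text
pics
scene {'fx': 389.7306, 'fy': 389.7306, 'cx': 253.7644, 'cy': 198.2771, 'dist_coeffs': [0.0099, 0.0, 0.0, 0.0, 0.0], 'eye': [0.0227, -0.7503, 0.445], 'rotation': [[0.8077, 0.2452, -0.5362], [-0.5895, 0.3256, -0.7392], [-0.0067, 0.9132, 0.4075]]}
top {'fx': 359.6862, 'fy': 359.6862, 'cx': 254.4489, 'cy': 199.2821, 'dist_coeffs': [-0.0431, 0.0, 0.0, 0.0, 0.0], 'eye': [0.3591, -0.09, 0.9513], 'rotation': [[-0.0173, 0.9836, -0.1795], [-0.9996, -0.0214, -0.021], [-0.0245, 0.179, 0.9835]]}
wrist {'fx': 311.9227, 'fy': 311.9227, 'cx': 254.6751, 'cy': 189.2103, 'dist_coeffs': [-0.0168, 0.0, 0.0, 0.0, 0.0], 'eye': [0.0889, 0.6741, 0.3727], 'rotation': [[0.2398, -0.9287, -0.283], [0.9708, 0.229, 0.0712], [-0.0013, -0.2918, 0.9565]]}
0.15 [0.16149619 0.65496057 0.24153681] [ 0.60566599 -0.03540026 -0.44019262] 1.003128115655557
```

View pics/top0.png

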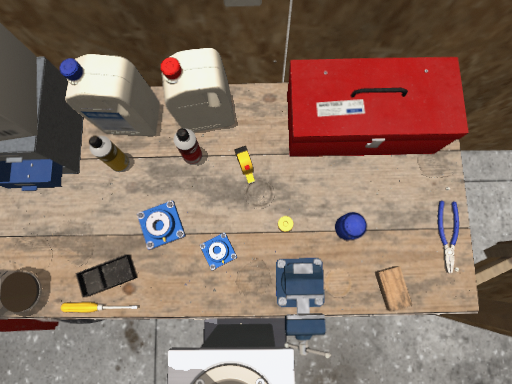

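View pics/scene0.png

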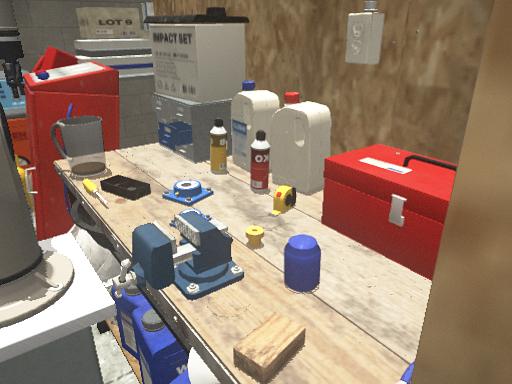

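Top view: the bush is at about (286,224). The large housing is at (161,225) with a smaller look-alike at (218,251). The spray can is at (187,145), the tape at (245,163) and the filter at (351,226). Next I measure these on planes at their known heights.

```bash
cat > h.py <<'E'
from rig import manip
import cv2,numpy as np
def ray(p,uv):
    K=np.array([[p["fx"],0,p["cx"]],[0,p["fy"],p["cy"]],[0,0,1.]])
    n=cv2.undistortPoints(np.array(uv,float).reshape(-1,1,2),K,np.array(p["dist_coeffs"],float)).reshape(-1,2)
    return np.c_[n[:,0],-n[:,1],-np.ones(len(n))]@np.array(p["rotation"]).T
def onplane(p,uv,z):
    d=ray(p,uv);e=np.array(p["eye"]);return e+d*((z-e[2])/d[:,2])[:,None]
def down(a):  # tool down, y axis (closing) at angle a deg in world
    c,s=np.cos(np.radians(a)),np.sin(np.radians(a))
    y=np.array([c,s,0]);z=np.array([0,0,-1.]);return np.c_[np.cross(y,z),y,z]
def blobs(im,lo,hi,roi=None,amin=60):
    hsv=cv2.cvtColor(im,cv2.COLOR_RGB2HSV);m=cv2.inRange(hsv,lo,hi)
    if roi is not None:
        k=np.zeros_like(m);k[roi[1]:roi[3],roi[0]:roi[2]]=255;m&=k
    c,_=cv2.findContours(m,cv2.RETR_EXTERNAL,cv2.CHAIN_APPROX_NONE)
    return sorted([x for x in c if cv2.contourArea(x)>amin],key=cv2.contourArea,reverse=True)
E
python3 - <<'E'
from h import *
im=cv2.imread("pics/top0.png")[:,:,::-1].copy();p=manip.camera_params("top")
for c in blobs(im,(22,120,120),(35,255,255),(200,130,330,260),40):
    w=onplane(p,c.reshape(-1,2),.036);q=cv2.minEnclosingCircle((w[:,:2]*1000).astype(np.float32));print("yellow",q,cv2.minEnclosingCircle(c))
for roi in((125,190,195,260),(195,225,245,280)):
    c=blobs(im,(95,110,60),(125,255,255),roi)[0]
    w=onplane(p,c.reshape(-1,2),.012);print("blue",cv2.minAreaRect((w[:,:2]*1000).astype(np.float32)))
s=manip.observe();print(s["eef_rot"].round(3).tolist())
R=np.array(s["eef_rot"]);pw=manip.camera_params("wrist");print("cam in tool",(R.T@(np.array(pw["eye"])-s["tool_pos"])).round(4),(R.T@-np.array(pw["rotation"])[:,2]).round(3))
E
```

```text
yellow ((461.7792663574219, -147.97064208984375), 19.65961265563965) ((285.21429443359375, 223.44285583496094), 7.654173851013184)
yellow ((632.3575439453125, -44.701622009277344), 27.8813533782959) ((244.0, 160.0), 10.198139190673828)
yellow ((586.0554809570312, -58.89004898071289), 14.442934036254883) ((249.60000610351562, 176.85000610351562), 5.4114227294921875)
blue ((468.34979248046875, 180.37615966796875), (102.29619598388672, 102.5149917602539), 19.37584686279297)
blue ((396.2361145019531, 27.814800262451172), (71.94955444335938, 72.8764419555664), 26.260404586791992)
[[-0.971, 0.239, -0.0], [0.239, 0.971, -0.001], [-0.0, -0.001, -1.0]]
cam in tool [ 0.0751  0.0011 -0.1313] [-0.292  0.     0.956]
```

Blue plate sides come out at 102 mm at (0.468, 0.180) and 72 mm for the other, so the first is the right housing. The bush head comes out at 39 mm, at (0.462, -0.148). Next I take wrist looks at both from the same relative pose, so the camera bias cancels.

```bash
python3 - <<'E'
from h import *
print("tip",manip.tip_extent)
R=down(90)
manip.reach([.468,.180,.16],R);manip.hold(.3)
for n,t in(("hous",None),("bush",[.462,-.148,.16])):
    if t: manip.move_l(t,velocity=.25);manip.hold(.3)
    s=manip.observe();p=manip.camera_params("wrist");im=manip.read_camera("wrist")
    np.save(n+"_p.npy",[p,s["tool_pos"]],allow_pickle=True) if 0 else __import__("pickle").dump((p,s["tool_pos"],s["eef_rot"]),open(n+".pkl","wb"))
    cv2.imwrite(f"pics/w_{n}.png",im[:,:,::-1]);print(n,s["clock"],s["tool_pos"],np.array(s["eef_rot"]).round(3).tolist(),s["wrist_force"])
a=[cv2.imread(f"pics/w_{n}.png") for n in("hous","bush")]
cv2.imwrite("pics/w_both.png",np.hstack([x[40:340,100:420] for x in a]))
E
```

```text
tip 0.011
hous 2.5083 [0.46796825 0.18037956 0.15998697] [[-1.0, -0.001, 0.0], [-0.001, 1.0, 0.0], [-0.0, 0.0, -1.0]] [ 0.00620895 -0.31492831  0.13089668]
bush 4.3167 [ 0.46212537 -0.14742414  0.15999969] [[-1.0, -0.001, 0.0], [-0.001, 1.0, 0.0], [-0.0, 0.0, -1.0]] [-0.58158351  0.14347319  0.07889054]
```

View pics/w_both.png

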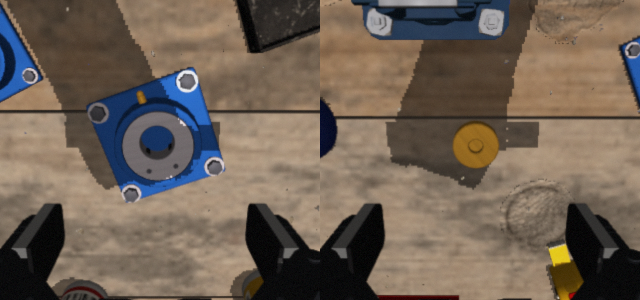

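The crop shows the grey disc at full-image (257,187), the bore offset up to about (258,178), and the bush head at (255,185). I need a zoom of the bore, plus fits.

```bash
python3 - <<'E'
from h import *
import pickle
P,t,_=pickle.load(open("hous.pkl","rb"));im=cv2.imread("pics/w_hous.png")[:,:,::-1].copy()
hsv=cv2.cvtColor(im,cv2.COLOR_RGB2HSV)
m=((hsv[...,1]<60)&(hsv[...,2]>70)).astype(np.uint8)*255
k=np.zeros_like(m);cv2.circle(k,(257,187),44,255,-1);m&=k
cs,h=cv2.findContours(m,cv2.RETR_CCOMP,cv2.CHAIN_APPROX_NONE)
for c,hh in zip(cs,h[0]):
    if cv2.contourArea(c)>150:
        w=onplane(P,c.reshape(-1,2),.036)[:,:2]*1000
        print("hole" if hh[3]>=0 else "outer",cv2.fitEllipse(c),"mm",cv2.fitEllipse(w.astype(np.float32)),cv2.minEnclosingCircle(w.astype(np.float32)))
P,t,_=pickle.load(open("bush.pkl","rb"));b=cv2.imread("pics/w_bush.png")[:,:,::-1].copy()
c=blobs(b,(15,120,90),(30,255,255),(220,150,290,225))[0]
w=onplane(P,c.reshape(-1,2),.036)[:,:2]*1000
print("bush",cv2.fitEllipse(w.astype(np.float32)),cv2.minEnclosingCircle(w.astype(np.float32)))
hb=blobs(255-b,(0,0,0),(1,1,1),None,1e9)
z=np.hstack([cv2.resize(x[145:230,215:300],(400,400),interpolation=cv2.INTER_CUBIC) for x in(im,cv2.merge([m]*3))])
cv2.imwrite("pics/zoom.png",z[:,:,::-1])
E
```

```text
outer ((257.4554138183594, 185.56906127929688), (67.88036346435547, 70.40303802490234), 86.92691040039062) mm ((468.7424621582031, 184.0331268310547), (60.059661865234375, 60.37615203857422), 84.9966812133789) ((468.6827392578125, 184.184326171875), 30.695419311523438)
hole ((256.63824462890625, 182.0701141357422), (34.32578659057617, 35.9350471496582), 90.75888061523438) mm ((464.9001770019531, 183.32943725585938), (30.283538818359375, 30.54605484008789), 170.4326934814453) ((464.8616638183594, 183.36514282226562), 15.669461250305176)
bush ((462.1502380371094, -145.67808532714844), (39.12980270385742, 39.298091888427734), 176.6510009765625) ((462.24395751953125, -145.698974609375), 20.062713623046875)
```

View pics/zoom.png

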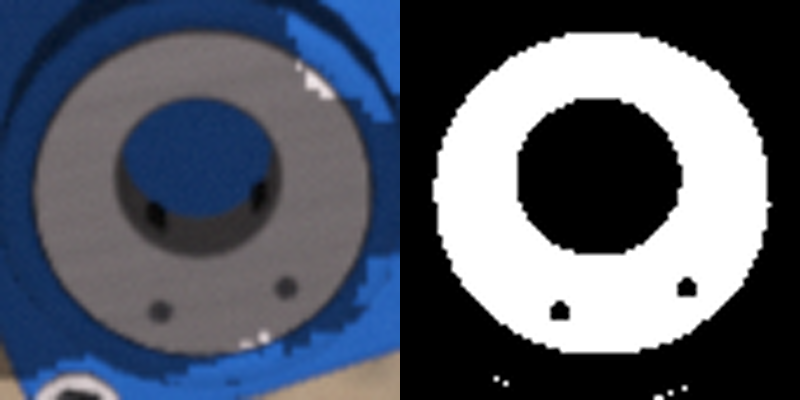

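Disc fits at 60.2 mm, bore about 30 mm and offset 3.9 mm (expected 4), so these are consistent. Now I grasp, lift and measure the bush in the hand.

```bash
python3 - <<'E'
from h import *
import pickle
manip.move_l([.4622,-.1465,.08],velocity=.2)
manip.move_l([.4622,-.1465,.036],velocity=.08)
manip.gripper_to(0.2,grip_force=90);manip.hold(.3)
s=manip.observe();print(s["clock"],s["tool_pos"],s["width"],s["grip_force"],s["wrist_force"])
manip.move_l([.4622,-.1465,.10],velocity=.1);manip.hold(.3)
s=manip.observe();p=manip.camera_params("wrist");im=manip.read_camera("wrist")
pickle.dump((p,s["tool_pos"],s["eef_rot"]),open("hand.pkl","wb"));cv2.imwrite("pics/hand.png",im[:,:,::-1])
print(s["clock"],s["tool_pos"],s["width"],s["grip_force"],s["wrist_force"])
for c in blobs(im,(15,120,90),(30,255,255),(180,180,340,340)):
    w=onplane(p,c.reshape(-1,2),s["tool_pos"][2])[:,:2]*1000
    print(cv2.boundingRect(c),cv2.minEnclosingCircle(w.astype(np.float32)),cv2.fitEllipse(w.astype(np.float32)))
E
```

```text
6.4417 [ 0.46258442 -0.14662543  0.03687938] 0.42166460344374673 88.79793047904968 [-1.78382713  0.93879066 10.41949197]
7.5333 [ 0.46187636 -0.14650117  0.09955448] 0.4192545427725392 90.15315771102905 [ 0.29577741 -0.45287797 -1.88753193]
(217, 219, 76, 74) ((460.5467529296875, -145.26463317871094), 19.76945686340332) ((460.54150390625, -145.2814178466797), (37.06044387817383, 39.46506881713867), 88.43798828125)
```

View pics/hand.png

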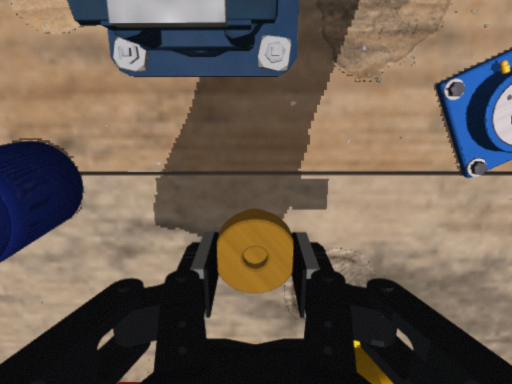

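The bush is gripped and centred between the pads, with the head over rows 209–293 including the side-wall crescent. The ellipse ratio hints at either a tilt or a mask-edge effect, so I check the edge profile.

```bash
python3 - <<'E'
from h import *
import pickle
p,t,_=pickle.load(open("hand.pkl","rb"));im=cv2.imread("pics/hand.png")[:,:,::-1].copy()
print([(r,int(im[r,240].max())) for r in range(204,300,2)])
v=cv2.cvtColor(im,cv2.COLOR_RGB2HSV)
for th in(100,130,160):
  for c in blobs(im,(15,120,th),(30,255,255),(180,180,340,340)):
    w=onplane(p,c.reshape(-1,2),t[2])[:,:2]*1000
    print(th,cv2.boundingRect(c),cv2.fitEllipse(w.astype(np.float32)))
cv2.imwrite("pics/handz.png",cv2.resize(im[195:305,200:310],(550,550),interpolation=cv2.INTER_CUBIC)[:,:,::-1])
E
```

```text
[(204, 91), (206, 90), (208, 92), (210, 94), (212, 83), (214, 74), (216, 78), (218, 77), (220, 81), (222, 131), (224, 147), (226, 156), (228, 159), (230, 163), (232, 162), (234, 161), (236, 157), (238, 158), (240, 159), (242, 160), (244, 157), (246, 154), (248, 153), (250, 153), (252, 152), (254, 148), (256, 144), (258, 147), (260, 152), (262, 160), (264, 161), (266, 162), (268, 162), (270, 159), (272, 158), (274, 156), (276, 157), (278, 155), (280, 155), (282, 157), (284, 156), (286, 160), (288, 155), (290, 141), (292, 135), (294, 136), (296, 152), (298, 163)]
100 (217, 219, 76, 74) ((460.62103271484375, -145.29891967773438), (36.96537780761719, 39.301822662353516), 89.25702667236328)
130 (217, 220, 76, 73) ((460.8580017089844, -145.27793884277344), (36.53763961791992, 38.867401123046875), 88.51811218261719)
160 (219, 239, 49, 53) ((465.92864990234375, -151.21173095703125), (4.343116760253906, 43.57683181762695), 129.04656982421875)
160 (256, 223, 36, 32) ((449.7980651855469, -135.57965087890625), (5.700118541717529, 19.416994094848633), 136.74557495117188)
160 (234, 226, 20, 19) ((448.9554138183594, -150.7783966064453), (2.429593801498413, 13.206517219543457), 131.67051696777344)
160 (245, 250, 14, 12) ((459.98529052734375, -147.26004028320312), (3.5498745441436768, 7.794110298156738), 134.6107635498047)
```

View pics/handz.png

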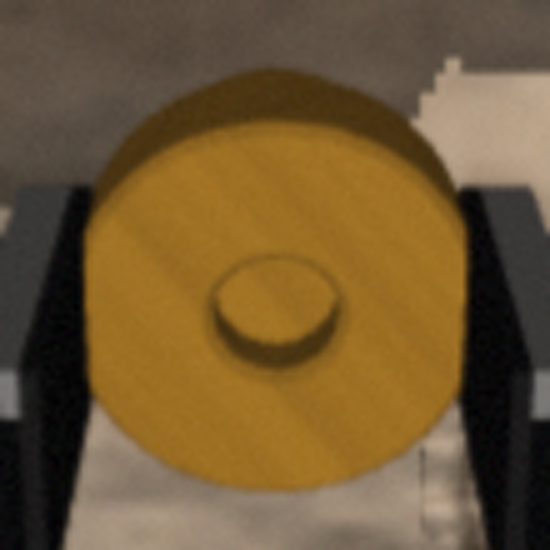

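```bash
python3 - <<'E'
from h import *
import pickle
from scipy.optimize import least_squares
p,t,_=pickle.load(open("hand.pkl","rb"))
# side profile at the bush's centre line: near bottom edge, near top edge, far top edge -> rows; solve tilt, x, z
rows=np.array([208.8,219.5,293.])
R=np.array(p["rotation"]);e=np.array(p["eye"])
def pr(q):
    a,x,z=q; c,s=np.cos(a),np.sin(a)
    loc=np.array([[-.02,-.014],[-.02,0],[.02,0]])
    W=np.c_[x+loc[:,0]*c+loc[:,1]*s,[-.1453]*3,z-loc[:,0]*s+loc[:,1]*c]
    C=(W-e)@R;return p["cy"]+p["fy"]*C[:,1]/C[:,2]
f=lambda q:pr(q)-rows
print(pr([0,.4622,t[2]]))
r=least_squares(f,[0,.461,t[2]],x_scale=[.1,.01,.01]);print(np.degrees(r.x[0]),r.x[1:],r.cost,t)
for d in np.eye(3): print(np.degrees(least_squares(lambda q:f(q)+d,[0,.461,t[2]],x_scale=[.1,.01,.01]).x[0]))
E
```

```text
[210.03806988 220.97349535 296.42987745]
0.32351080529166704 [0.46298997 0.09578578] 2.0194839173657902e-27 [ 0.46187636 -0.14650117  0.09955448]
2.0350546301298595
-1.5266420502925162
0.5784987623454277
```

The bush is upright within the error (0.3° ± 2°), and the offsets agree with the bench measurement. Now I carry it over and feel down onto the bore.

```bash
cat >> h.py <<'E'
def st(n=3):
    a=[]
    for _ in range(n): manip.hold(.03);a.append(manip.observe())
    return a[-1]["clock"],a[-1]["tool_pos"]*1000,np.mean([s["wrist_force"] for s in a],0),a[-1]
E
python3 - <<'E'
from h import *
x,y=.4651,.1821
manip.move_l([.4622,-.1465,.12],velocity=.15)
manip.move_l([x,y,.12],velocity=.2)
manip.move_l([x,y,.080],velocity=.1);manip.hold(.4)
c,pos,f0,s=st(6);print(c,pos.round(2),f0.round(2),s["ft_torque"],s["grip_force"]);np.save("f0.npy",f0)
z=.080
while z>.066:
    z-=.001;manip.move_l([x,y,z],velocity=.03)
    c,pos,f,s=st();f=f-f0;print(round(c,2),round(z*1e3,1),pos.round(2),f.round(1),np.round(s["ft_torque"],2))
    if f[2]>9 or np.hypot(f[0],f[1])>8: break
E
```

```text
10.8083 [465.09 182.14  80.06] [-0.27  0.09 -2.26] [ 0.0789716   0.01837962 -0.03048559] 90.44916272163391
11.16 79.0 [465.05 182.09  78.93] [ 0.4  0.2 -0.4] [ 0.01 -0.02  0.01]
11.51 78.0 [465.09 182.1   77.99] [0.4 0.2 0.2] [-0.01  0.05  0.01]
11.86 77.0 [465.11 182.11  76.99] [ 0.5 -0.3 -0.5] [ 0.01 -0.01  0.05]
12.21 76.0 [465.1  182.1   75.99] [ 0.3  0.4 -0.3] [-0.06  0.02 -0.02]
12.56 75.0 [465.11 182.08  74.99] [ 0.4 -0.1  0.2] [0.03 0.03 0.05]
12.91 74.0 [465.13 182.12  74.01] [-0.2  0.  -0.1] [-0.01  0.01 -0.08]
13.26 73.0 [465.07 182.08  72.98] [ 0.2  0.1 -0. ] [-0.    0.    0.01]
13.61 72.0 [465.08 182.1   71.98] [ 0.1 -0.5 -0.5] [-0.07 -0.05 -0.03]
13.96 71.0 [465.1  182.1   70.99] [ 0.1 -0.4 -0.2] [ 0.01 -0.08 -0.  ]
14.31 70.0 [465.07 182.1   69.97] [ 0.8 -0.1 -0.1] [ 0.01 -0.02 -0.  ]
14.66 69.0 [465.06 182.09  68.97] [-0.2  0.1 -0.8] [-0.01 -0.03 -0.04]
15.01 68.0 [465.08 182.09  67.96] [ 0.2  0.2 -0. ] [ 0.03 -0.   -0.02]
15.36 67.0 [465.12 182.11  67.01] [ 0.4 -0.1 -0.1] [ 0.01 -0.   -0.06]
15.71 66.0 [465.1  182.08  65.99] [ 0.2  0.3 -0.1] [ 0.01 -0.02 -0.02]
```

It is 7 mm deep with no contact. I press on with lateral compliance.

```bash
python3 - <<'E'
from h import *
f0=np.load("f0.npy");x,y,z=.4651,.1821,.066
while z>.047:
    z-=.0007;manip.move_l([x,y,z],velocity=.03)
    c,pos,f,s=st();f=f-f0;print(round(c,2),round(z*1e3,1),pos.round(2),f.round(1),np.round(s["ft_torque"],2))
    if np.hypot(f[0],f[1])>2: x+=np.clip(f[0]*6e-5,-4e-4,4e-4);y+=np.clip(f[1]*6e-5,-4e-4,4e-4)
    if f[2]>19 or np.hypot(f[0],f[1])>12: break
E
```

```text
16.06 65.3 [465.1  182.06  65.27] [ 0.1 -0.  -0.5] [ 0.04 -0.04  0.01]
16.41 64.6 [465.07 182.08  64.57] [ 0.6 -0.2 -0.3] [0.07 0.   0.  ]
16.76 63.9 [465.1  182.1   63.89] [-0.2 -0.3 -0.8] [ 0.   -0.03  0.04]
17.11 63.2 [465.06 182.11  63.18] [ 0.5 -0.3 -0.5] [0.02 0.   0.01]
17.46 62.5 [465.12 182.09  62.51] [ 0.7 -0.3  0. ] [-0.    0.06  0.01]
17.81 61.8 [465.1  182.1   61.79] [ 0.2 -0.2  0. ] [ 0.04  0.   -0.01]
18.16 61.1 [465.1  182.08  61.08] [-0.1  0.1 -0.3] [-0.02  0.06  0.  ]
18.51 60.4 [465.11 182.11  60.38] [ 0.2  0.  -0.1] [ 0.01 -0.02  0.  ]
18.86 59.7 [465.07 182.12  59.66] [ 0.8 -0.1 -0.2] [0.03 0.09 0.05]
19.21 59.0 [465.09 182.14  58.98] [ 0.2  0.4 -0.9] [0.06 0.01 0.01]
19.56 58.3 [465.13 182.17  58.3 ] [0.3 1.  0.2] [0.15 0.03 0.02]
19.91 57.6 [465.18 182.16  57.64] [0.3 0.4 0.8] [0.13 0.02 0.06]
20.26 56.9 [465.15 182.14  56.87] [0.4 0.7 0.9] [ 0.21 -0.01 -0.04]
20.61 56.2 [465.11 182.13  56.17] [0.5 1.5 0.8] [ 0.23 -0.07 -0.03]
20.96 55.5 [465.11 182.12  55.5 ] [0.2 0.4 1.5] [ 0.23 -0.04 -0.01]
21.31 54.8 [465.13 182.16  54.79] [-0.1  0.9  2.4] [ 0.24 -0.04 -0.01]
21.66 54.1 [465.14 182.09  54.11] [0.2 0.8 2.5] [ 0.22 -0.04 -0.06]
22.01 53.4 [465.09 182.13  53.38] [0.1 0.9 2.9] [ 0.22  0.04 -0.01]
22.36 52.7 [465.09 182.12  52.65] [0.  0.2 2.6] [ 0.26  0.01 -0.02]
22.71 52.0 [465.1  182.11  51.95] [0.2 0.4 2.8] [ 0.23 -0.04  0.04]
23.06 51.3 [465.09 182.09  51.28] [-0.1  1.1  3.2] [ 0.19  0.04 -0.  ]
23.41 50.6 [465.16 182.14  50.96] [-1.1  0.2  8.5] [ 0.19  0.34 -0.  ]
23.76 49.9 [465.18 182.13  50.85] [-3.2 -0.7 16.5] [0.14 0.74 0.02]
24.11 49.2 [465.2  182.11  50.75] [-4.9 -1.7 24.4] [-0.09  1.23  0.06]
```

Shoulder seated at TCP 50.9 mm with 24 N. I hold it, relax the push, release and inspect.

```bash
python3 - <<'E'
from h import *
f0=np.load("f0.npy")
manip.hold(.5);c,pos,f,s=st();print(c,pos.round(2),(f-f0).round(1))
x,y=pos[:2]/1000
manip.move_l([x,y,.0505],velocity=.03);c,pos,f,s=st();print(c,pos.round(2),(f-f0).round(1))
manip.gripper_to(0.75);c,pos,f,s=st();print(c,pos.round(2),f.round(1),s["width"],s["grip_force"])
manip.move_l([x,y,.09],velocity=.1);manip.move_l([x,y,.16],velocity=.2);manip.hold(.3)
s=manip.observe();p=manip.camera_params("wrist");im=manip.read_camera("wrist");cv2.imwrite("pics/fin.png",im[:,:,::-1])
for c in blobs(im,(15,120,80),(30,255,255),(180,120,340,260)):
    w=onplane(p,c.reshape(-1,2),.05)[:,:2]*1000;print(cv2.fitEllipse(w.astype(np.float32)))
sc=manip.read_camera("scene")
cv2.imwrite("pics/fin2.png",np.hstack([cv2.resize(im[130:240,200:310],(400,400)),cv2.resize(sc[165:215,160:210],(400,400),interpolation=cv2.INTER_CUBIC)])[:,:,::-1]);print(s["clock"],s["wrist_force"])
E
```

```text
24.7083 [465.2  182.13  50.76] [-5.2 -1.4 25.1]
25.0583 [465.17 182.1   50.94] [-2.6 -0.1 12.7]
25.5417 [465.16 182.03  50.36] [0.4 0.3 0.2] 0.7545653735374769 0.0
((464.359619140625, 183.30160522460938), (38.948673248291016, 40.17121505737305), 97.73529815673828)
((424.5671081542969, 171.14132690429688), (5.474444389343262, 10.375890731811523), 109.72602844238281)
26.8833 [0.80686647 0.80876351 0.63286533]
```

View pics/fin2.png

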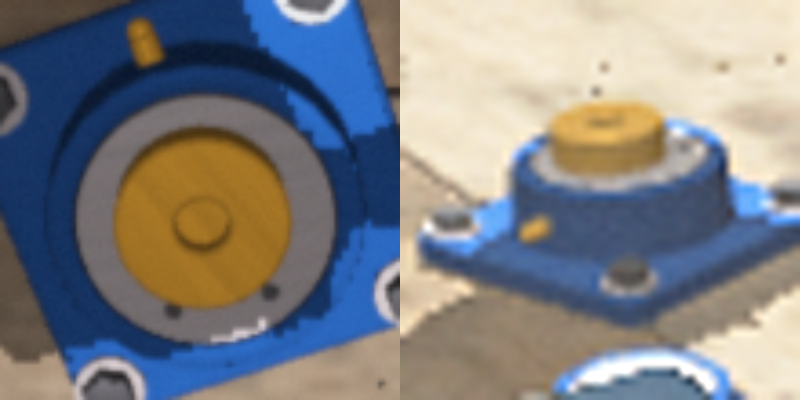

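Both views show the head flat on the steel face, upright and at the bore position. A brief push with the shut fingertips confirms the seat height and rules out lift during release, then I hand in.

```bash
python3 - <<'E'
from h import *
x,y=.4651,.1821
manip.gripper_to(0.0,grip_force=20);manip.move_l([x,y,.068],velocity=.1);manip.hold(.3)
f0=st(6)[2];z=.068
while z>.056:
    z-=.0007;manip.move_l([x,y,z],velocity=.03);c,pos,f,s=st();f=f-f0
    if f[2]>2: print(round(c,2),round(z*1e3,1),pos.round(2),f.round(1))
    if f[2]>18: break
manip.hold(.3)
manip.move_l([x,y,.08],velocity=.05);manip.move_l([x,y,.2],velocity=.2);manip.hold(.5)
im=manip.read_camera("top")
for c in blobs(im,(18,100,100),(35,255,255),(140,200,185,250),20):
    print(cv2.minEnclosingCircle((onplane(manip.camera_params("top"),c.reshape(-1,2),.05)[:,:2]*1000).astype(np.float32)))
print(st()[0]);print(manip.hand_in())
E
```

```text
32.67 61.0 [465.22 182.07  61.1 ] [-0.4 -0.8  2.8]
33.02 60.3 [465.22 182.09  61.01] [-2.6 -1.6 12. ]
33.38 59.6 [465.24 182.12  60.93] [-4.9 -2.5 20. ]
((464.9360046386719, 178.74659729003906), 20.922439575195312)
35.6333
the job is handed in; nothing more can be done
None
```

The bush is pressed fully into the bore, was held at about 25 N with its shoulder on the steel face and then released, and the job was handed in at about 36 s; measured push never passed about 25 N, and the call returned no verdict.

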